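# Pack the bauble and wedge the gift box lid shut

### The arm

A 6-joint arm with a two-finger parallel gripper is mounted at the origin on the work surface. World frame = base frame: x ahead of the robot, y to its left, z up, the work surface at z = 0. Lengths are in m, angles in degrees, forces in N, time in s.
With the tool pointing down it reaches from about 0.3 to 0.85 m from the base axis. Payload 5.4 kg.
Tool frame: the origin (TCP) lies midway between the tips of the shut fingers; the grasp point (between the pads) lies robot.pinch_z behind it (robot.pinch_z is the distance from the TCP to the grasp point, in m); z points along the fingers, y is the line along which they close (so a half turn about z gives the same grasp; the last joint's range is limited). The gripper opens to 85 mm and grips with 20 to 120 N. Pads are 22 mm wide; open, the fingers measure 114 mm over their backs; the gripper's body (76 mm by 85 mm) begins 54 mm behind the grasp point. The pads swing forward as they close: fully open they stand 13 mm farther back than shut.
Start: joints at [55.17, 9.076, 91.501, -0, 79.423, -12.038], TCP at [0.223, 0.53, 0.231] pointing down, gripper open.
Joint ranges: [-166.64, 166.64], [-54.1, 131.32], [10.49, 154.53], [-73.88, 253.88], [9.74, 151.15], [-171.62, 171.62]. Speed limits (degrees/s): [147.25, 147.25, 180, 180, 180, 180].

### API

Orientations are given as a 3x3 rotation matrix whose columns are the frame's x, y, z axes.
In Python, from workcell import robot gives the robot as it stands.
- The arm moves only by the tool step_arm, never from a script. Its argument "motion" is text: rows parted by semicolons, each of 5 numbers parted by spaces: the shift along the tool's x, y, z in cm, then the turn about the tool's z in degrees, then the finger opening in cm, from 0 to 8.54. A call has 1 to 5 rows; each row shifts and turns the commanded pose from where the row before left it, along the tool's axes as they then stand; what a row does not reach is not made up. A row lasts 1/8 s, in which the tool goes at most 62.5 mm and 10.7 degrees, less where a joint would pass 70% of its speed; a pose out of reach is approached as far as the arm can. A call with a gripper value outside its range is refused whole. The fingers move at their own pace and stop on an object; the grip force is fixed at half the most. Time passes only in rows, so rows that do not move let the fingers close. It gives the time, the measured TCP pose, the force, the opening and the grip force at its end, in the units of the state.
- robot.get_obs(): the state, without advancing time (a new reading comes with each control period).
- robot.get_image(name): name is "scene" or "top" or "wrist"; returns a dict with "image" (384x512x3 uint8, red, green, blue), "fx", "fy", "cx", "cy" (pixels), "rvec" (rotation vector, rad) and "tvec" (3), from world to camera coordinates, as OpenCV has them; the wrist camera has in their place "hand_eye" (4x4, takes a point from camera to tool coordinates, whose origin is the TCP and whose axes are the flange's). Camera axes: x right, y down, z forward; pixel columns grow to the right and rows downward; lengths in m; the calibration is good to about 2 mm. A picture is of the moment at which its call begins: read the wrist's pose just before it. There is no depth.
- robot.close_job(): hands the job in; it is judged then, once.
Trained networks look in the newest picture that a camera, given by its name, has taken for a name from the list of things; names that differ only in an ending like _2 or _b are one class to them, and where a whole thing is asked for, a point or a joint stands for the part that bears it (a point fixed in the world has none). Each returns a list of dicts, best first, with "conf" (0 to 1); they miss things now and then, are a little off and sometimes report something else, mostly with a low value. They report only what shows in the picture. A call takes as long as a camera call.
- robot.spot_in(camera, thing): "centre" ([x, y, z] in m, in world coordinates, good to about 4 mm: the middle of the surface that is visible of it).
The state is a dict: "time_s": time; "joint_positions": joint angles; "joint_velocities": joint speeds; "joint_efforts": joint torques, N m; "position": TCP position; "tcp_rot": TCP orientation; "contact_force": force on the tool from outside, world axes, zero at the start; "wrist_torque": the same for the moment, N m; "grip_width": opening from 0.0 (shut) to 1.0 (fully open); "finger_force": force on a finger pad.
Only numpy, scipy, OpenCV 4.12 (cv2) and the standard library are available. Lean on these libraries where they do the work, as an engineer would, in place of code of your own. Each camera call takes 0.05 s, during which the arm holds its last target. There are 200 camera calls.

### The job

Pack the necked bauble into the wooden gift box: push the sliding lid back by its bar until the ring inside is uncovered but the lid still rests in its ways, lift the bauble by its neck out of its stand and stand it upright, neck up, in the ring in the box. Then push the lid by its bar firmly along its tapered dovetail ways until it wedges tight, and let go. Leave the plain ball, the cans and the jar where they are.

Things in the scene. Friction and masses are not known exactly. Their poses are not given: they have to be found in the camera images.
- box: Wooden gift box, fixed to the table, 250 mm long (y -135 to +115 mm), about 165 mm wide. Origin on the table. Its y axis is the sliding direction: +y closes the lid, -y opens it and uncovers the +y end first. Floor 8 mm above the table; clear inner width at the ring 104 mm, the +y end wall's inner face 43 mm beyond the ring's centre.
- box_ring (a point): Centre of the top edge of the dark wooden ring on the floor of the box, 20 mm above the table, at x 0, y +62 mm of the box. Hole 42 mm across, outside 60 mm. A seated bauble's sphere centre is 21 mm above this point. Axes as the box.
- lid_bar (a point): Centre of the dark wooden cross bar on the lid: 90 mm long (x, across the box), 18 mm thick (y), 28 mm tall, from 116 to 144 mm above the table. It lies 20 mm to the -y side of the plate's centre, axes as the lid, y along the slide. Push it from either side.
- bauble_center (a point): Centre of the sphere (60 mm diameter) of the white ceramic bauble, which is 87 mm tall with its neck and weighs about 0.12 kg. It is loose and stands neck up in one of two equal dark square wooden stands fixed to the table (68 mm square, 26 mm tall, 42 mm square hole); the other holds a plain white ball of the same size without a neck. z axis points along the neck.
- bauble_neck (a point): Point on the axis of the bauble's plain cylindrical neck (20 mm diameter), 45 mm above the sphere's centre; the neck is clear of the sphere for about 27 mm, its top is 12 mm above this point. The place to grip, from above.
- ball_center (a point): Centre of the plain white ball (60 mm diameter) that stays in its stand.
- can_a: Short yellow can, 74 mm wide, 80 mm tall, origin under its centre. Leave alone.
- can_b: Tall green can, 74 mm wide, 110 mm tall, origin under its centre. Leave alone.
- can_c: Short fixed yellow can, 74 mm wide, 80 mm tall, origin under its centre. Leave alone.
- jar: Amber jar with a black cap, 68 mm wide, 110 mm tall, origin under its centre. Leave alone.
- box_ways (a point): Point at the middle of the two ledges that carry the lid, 104 mm above the box origin, axes as the box. Undercut dovetail rails along both sides rise to 124 mm above the table; rails and walls converge towards +y by 6 mm per 100 mm on each side. A lid pushed open so far that its plate's centre is beyond y -115 mm can tip out.
- lid_plate (a point): Centre of the loose plywood lid, 200 mm long (y), 12 mm thick, 0.25 kg, top face 116 mm above the table, tapered towards +y, edges bevelled. Slides with light friction, loose until its sides meet the rails at y about 0 of the box, where it stops; a firm push of about 15 N wedges it there; it then stays. Starts at y -45 to -15 mm, over most of the ring. At y -85 mm the bauble passes its edge.

How it is judged:
By the outcome, as a careful person would: the job done as asked, in the order asked, and still so for the second after the job is handed in, with the robot touching nothing.
It also fails if it takes over 67 s, if anything falls off the work surface, if the arm or the gripper's body presses on something with over 40 N, if the wrist force passes 120 N, or if a joint passes its speed limit or range.

## Working session

There is one attempt and no reset: what is moved stays moved. The work goes in short steps, Python scripts to look and compute and a tool call to move; the robot and the scene stay as the last step left them, time stands still between calls to the robot, and variables do not carry over. Pictures are saved under pics/ and viewed, at most 10 in all, crops included, and the job is handed in when it is done.

Besides the shell and the picture viewer there is one more tool, called after "Request:" in YAML: its name, and indented under it one key for each argument. step_arm: Moves the arm, as the interface text tells. Its arguments: {"type":"object","properties":{"motion":{"type":"string"}},"required":["motion"]}

```bash
ls; mkdir -p pics; python3 - <<'E'
from workcell import robot
import cv2, numpy as np
np.set_printoptions(precision=4,suppress=True)
o=robot.get_obs(); print(o['time_s'],o['position'],o['tcp_rot'],o['grip_width'],robot.pinch_z)
ims=[]
for c in ['scene','top']:
    d=robot.get_image(c); ims.append(d['image'])
    cv2.imwrite(f'pics/{c}0.png',d['image'][:,:,::-1])
    R=cv2.Rodrigues(np.array(d['rvec']))[0]; print(c,-R.T@np.array(d['tvec']).ravel(),d['fx'])
    for t in ['box','lid_plate','lid_bar','bauble_center','bauble_neck','ball_center','can_a','can_b','jar','box_ring']:
        try: print(c,t,[(np.round(x['centre'],3),round(x['conf'],2)) for x in robot.spot_in(c,t)][:3])
        except Exception as e: print(t,e)
cv2.imwrite('pics/both0.png',cv2.resize(np.vstack(ims),None,fx=.78,fy=.78)[:,:,::-1])
E
```

```text
pics
0.0 [0.2224 0.5296 0.2303] [[-0.9219  0.3874 -0.0011]
 [ 0.3874  0.9219 -0.0016]
 [ 0.0004 -0.0019 -1.    ]] 0.9979270388262567 0.0187
scene [ 1.2553 -0.6151  0.7916] 415.3052379035435
scene box [(array([ 0.603, -0.111,  0.077]), 0.63)]
scene lid_plate [(array([ 0.534, -0.117,  0.122]), 0.73)]
scene lid_bar [(array([ 0.535, -0.117,  0.12 ]), 0.97)]
scene bauble_center [(array([0.65 , 0.245, 0.067]), 0.88)]
scene bauble_neck [(array([0.642, 0.242, 0.069]), 0.61)]
scene ball_center [(array([0.468, 0.176, 0.063]), 0.66)]
scene can_a [(array([0.769, 0.114, 0.063]), 0.79), (array([0.518, 0.402, 0.073]), 0.59), (array([ 0.496, -0.388,  0.066]), 0.58)]
scene can_b [(array([0.769, 0.114, 0.063]), 0.79), (array([0.518, 0.402, 0.073]), 0.59), (array([ 0.496, -0.388,  0.066]), 0.58)]
scene jar [(array([ 0.796, -0.126,  0.081]), 0.71)]
scene box_ring [(array([ 0.605, -0.108,  0.082]), 0.62)]
top [0.4709 0.0084 1.2872] 367.2942586722454
top box [(array([ 0.557, -0.017,  0.119]), 0.98), (array([0.5  , 0.411, 0.109]), 0.71)]
top lid_plate [(array([ 0.53 , -0.095,  0.113]), 0.95)]
top lid_bar [(array([ 0.534, -0.093,  0.114]), 0.65), (array([0.63 , 0.251, 0.072]), 0.59)]
top bauble_center [(array([0.631, 0.256, 0.068]), 0.7)]
top bauble_neck [(array([0.629, 0.253, 0.064]), 0.79), (array([ 0.767, -0.107,  0.111]), 0.5), (array([ 0.554, -0.022,  0.118]), 0.2)]
top ball_center [(array([0.458, 0.19 , 0.068]), 0.53)]
top can_a [(array([0.743, 0.133, 0.082]), 0.94), (array([ 0.466, -0.372,  0.079]), 0.73), (array([0.5  , 0.417, 0.111]), 0.59)]
top can_b [(array([0.743, 0.133, 0.082]), 0.94), (array([ 0.466, -0.372,  0.079]), 0.73), (array([0.5  , 0.417, 0.111]), 0.59)]
top jar [(array([ 0.766, -0.109,  0.111]), 0.8)]
top box_ring [(array([ 0.554, -0.016,  0.117]), 0.72)]
```

View pics/both0.png

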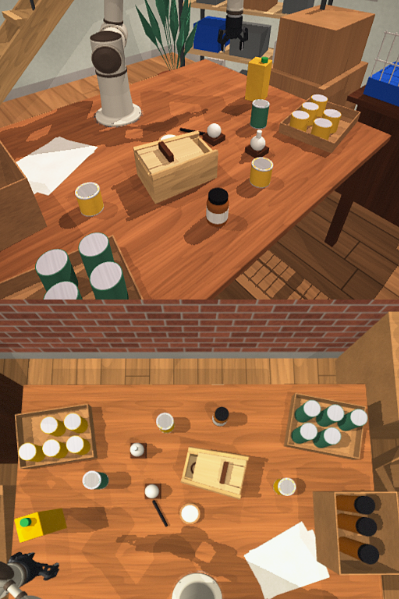

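View pics/top0.png

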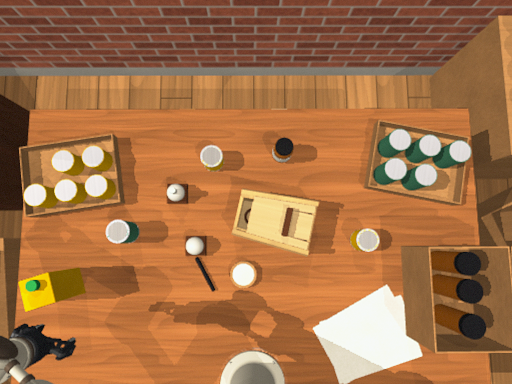

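Both pictures show the box at top-view pixels (233–319, 191–253), with its ring end to the left (world +y) and the dark bar at (288, 221). The necked bauble is at (177, 190) and the plain ball at (195, 246). Next I'll fit the box and bar in the top view.

```bash
cat > h.py <<'E'
import cv2, numpy as np
from workcell import robot
np.set_printoptions(precision=4,suppress=True)
def cam(d, obs=None):
    """K, R, t world->camera"""
    K=np.array([[d['fx'],0,d['cx']],[0,d['fy'],d['cy']],[0,0,1]])
    if 'rvec' in d: return K,cv2.Rodrigues(np.array(d['rvec'],float))[0],np.array(d['tvec'],float).ravel()
    T=np.eye(4); T[:3,:3]=obs['tcp_rot']; T[:3,3]=obs['position']
    M=np.linalg.inv(T@np.array(d['hand_eye'])); return K,M[:3,:3],M[:3,3]
def back(C,uv,z):
    K,R,t=C; o=-R.T@t; r=R.T@np.linalg.inv(K)@np.array([uv[0],uv[1],1.]); return o+r*(z-o[2])/r[2]
def proj(C,P):
    K,R,t=C; p=(K@(R@np.atleast_2d(P).T+t[:,None])).T; return p[:,:2]/p[:,2:]
def look(name):
    o=robot.get_obs(); d=robot.get_image(name); return d['image'],cam(d,o)
E
python3 - <<'E'
from h import *
im,C=look('top')
print('corners z.124',[back(C,p,.124)[:2] for p in [(241,191),(319,202),(310,253),(233,238)]])
hsv=cv2.cvtColor(im,cv2.COLOR_RGB2HSV); 
for p in [(250,200),(270,215),(288,221),(249,214),(220,215),(300,240)]: print(p,im[p[1],p[0]],hsv[p[1],p[0]])
sub=im[205:238,278:298].astype(int).sum(2)<230
n,l,s,c=cv2.connectedComponentsWithStats(sub.astype(np.uint8)); k=1+s[1:,4].argmax()
ys,xs=np.where(l==k); r=cv2.minAreaRect(np.c_[xs+278,ys+205].astype(np.float32)); print('bar',r,s[k],back(C,r[0],.144))
print('neck top',back(C,(177,187),.13))
cv2.imwrite('pics/crop1.png',cv2.resize(im[170:270,150:330],None,fx=4.4,fy=4.4,interpolation=cv2.INTER_CUBIC)[:,:,::-1])
E
```

```text
corners z.124 [array([0.6278, 0.0327]), array([ 0.5911, -0.216 ]), array([ 0.4305, -0.1832]), array([0.4788, 0.0582])]
(250, 200) [107  84  49] [ 18 138 107]
(270, 215) [247 219 147] [ 22 103 247]
(288, 221) [112  63  35] [ 11 175 112]
(249, 214) [180 146  98] [ 18 116 180]
(220, 215) [209 126  67] [ 12 173 209]
(300, 240) [231 190 126] [ 18 116 231]
bar ((287.03411865234375, 221.50729370117188), (5.168384552001953, 27.65784454345703), 12.094758033752441) [  4   3  11  28 145] [ 0.5286 -0.1107  0.144 ]
neck top [0.6408 0.2357 0.13  ]
```

View pics/crop1.png

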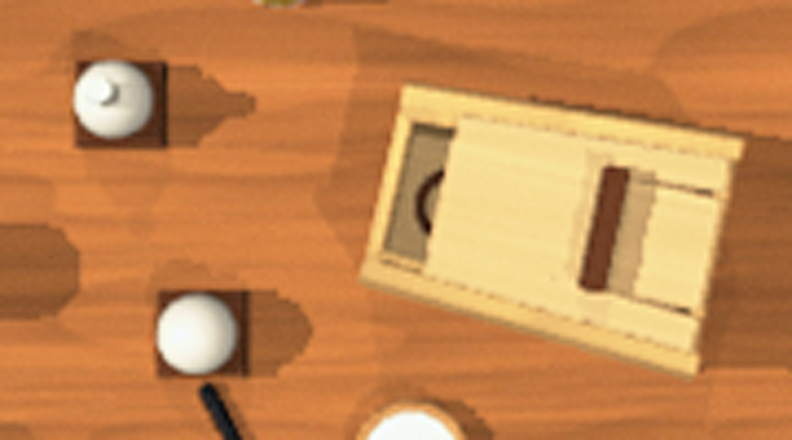

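```bash
python3 - <<'E'
from h import *
from scipy.optimize import least_squares
d=robot.get_image('top');C=cam(d)
g=lambda u,v:(150+(u+.5)/4.4-.5,170+(v+.5)/4.4-.5)
TL,TR,BR,BL=[back(C,g(*p),.124)[:2] for p in [(403,86),(745,140),(697,360),(362,275)]]
e1=(TL+BL)/2; e0=(TR+BR)/2; y=(e1-e0); print('len',np.linalg.norm(y),'w',np.linalg.norm(TL-BL),np.linalg.norm(TR-BR)); y/=np.linalg.norm(y)
m=(e1+e0)/2; org=m+y*.010; yaw=np.degrees(np.arctan2(y[1],y[0]))-90
print('org',org,'y',y,'yaw',yaw)
b0,b1=[back(C,g(*p),.144)[:2] for p in [(615,168),(592,290)]]
v=b0-b1; print('barlen',np.linalg.norm(v),'yaw',np.degrees(np.arctan2(v[1],v[0])))
x=np.array([y[1],-y[0]]); bc=(b0+b1)/2
print('bar c',bc,'in box',(bc-org)@x,(bc-org)@y)
for p in [(455,118),(427,272)]: q=back(C,g(*p),.116)[:2]; print('lid edge box', (q-org)@x,(q-org)@y)
print('neck top',back(C,g(104,90),.1044),'sphere',back(C,g(114,99),.05), 'stand',back(C,g(121,104),.026))
E
```

```text
len 0.24862828415262242 w 0.1396591604431582 0.16220914225352387
org [ 0.5419 -0.065 ] y [0.2061 0.9785] yaw -11.896824261579368
barlen 0.08788905488512072 yaw -11.6890926733204
bar c [ 0.5283 -0.11  ] in box -0.0040318059418386915 -0.04676623485692644
lid edge box 0.055445064082082066 0.07227414104747358
lid edge box -0.058239607621447774 0.06969941076632176
neck top [0.6345 0.2527 0.1044] sphere [0.635  0.2561 0.05  ] stand [0.6342 0.2553 0.026 ]
```

Request:
step_arm:
  motion: "0 0 0 9.9 5; 0 0 0 9.9 5; 0 0 0 9.9 5; 0 0 0 9.9 5; 0 0 0 9.9 5"

```text
time_s: 1.82
position: [0.2228, 0.5301, 0.2313]
tcp_rot: [[-0.299, 0.954, -0.0], [0.954, 0.299, -0.0], [-0.0, -0.0, -1.0]]
contact_force: [0.4, 0.9, -0.3]
grip_width: 0.584
finger_force: 0.0
```

Request:
step_arm:
  motion: "0 0 0 9.9 5; 0 0 0 9.9 5; 0 0 0 9.8 5; -2 1.7 0 0 5; -4.2 3.5 0 0 5"

```text
time_s: 2.45
position: [0.2608, 0.4588, 0.2314]
tcp_rot: [[0.203, 0.979, 0.0], [0.979, -0.203, 0.001], [0.001, 0.0, -1.0]]
contact_force: [0.9, -1.0, 0.4]
grip_width: 0.586
finger_force: 0.0
```

Request:
step_arm:
  motion: "-4.4 3.6 0 0 5; -4.4 3.6 0 0 5; -4.4 3.6 0 0 5; -4.4 3.6 0 0 5; -4.4 3.6 0 0 5"

```text
time_s: 3.08
position: [0.3923, 0.2047, 0.2316]
tcp_rot: [[0.206, 0.979, 0.001], [0.979, -0.206, 0.0], [0.0, 0.001, -1.0]]
contact_force: [0.4, 0.3, -0.5]
grip_width: 0.589
finger_force: 0.0
```

Request:
step_arm:
  motion: "-4.4 3.6 0 0 5; -4.4 3.6 0 0 5; -4.4 3.6 0 0 5; -4.4 3.6 0 0 5; -4.4 3.6 0 0 5"

```text
time_s: 3.7
position: [0.5232, -0.0479, 0.2315]
tcp_rot: [[0.206, 0.978, 0.001], [0.978, -0.206, 0.0], [0.0, 0.001, -1.0]]
contact_force: [0.3, 0.1, 0.3]
grip_width: 0.586
finger_force: 0.0
```

Request:
step_arm:
  motion: "0 0 0 0 5; 0 0 0 0 5"

```text
time_s: 3.95
position: [0.5222, -0.0458, 0.2311]
tcp_rot: [[0.206, 0.978, -0.001], [0.978, -0.206, 0.001], [0.0, -0.001, -1.0]]
contact_force: [-0.4, -0.2, 0.8]
grip_width: 0.586
finger_force: 0.0
```

```bash
python3 - <<'E'
from h import *
o=robot.get_obs(); im,C=look('wrist'); print(o['position'],o['time_s'])
org=np.array([.5419,-.065]); a=np.radians(-11.8); X=np.array([np.cos(a),np.sin(a)]);Y=np.array([-X[1],X[0]])
W=lambda x,y,z: np.r_[org+x*X+y*Y,z]
im=im[:,:,::-1].copy()
def poly(ps,col): cv2.polylines(im,[np.round(proj(C,ps)).astype(int)],True,col,1)
for s in(-1,1): pass
poly([W(-.045,-.0555,.144),W(.045,-.0555,.144),W(.045,-.0375,.144),W(-.045,-.0375,.144)],(0,0,255))
poly([W(-.075,.115,.124),W(.075,.115,.124),W(.0825,-.135,.124),W(-.0825,-.135,.124)],(255,0,0))
poly([W(.03*np.cos(t),.062+.03*np.sin(t),.02) for t in np.linspace(0,6.28,30)],(0,255,0))
print(proj(C,[W(0,-.0465,.144),W(0,.1,.116)]))
cv2.imwrite('pics/w1.png',im)
print([(x['centre'],x['conf']) for x in robot.spot_in('wrist','lid_bar')])
E
```

```text
[ 0.5222 -0.0458  0.2311] 3.95
[[275.7109 267.9462]
 [277.1291  87.179 ]]
[([0.5311, -0.0704, 0.1134], 0.87)]
```

View pics/w1.png

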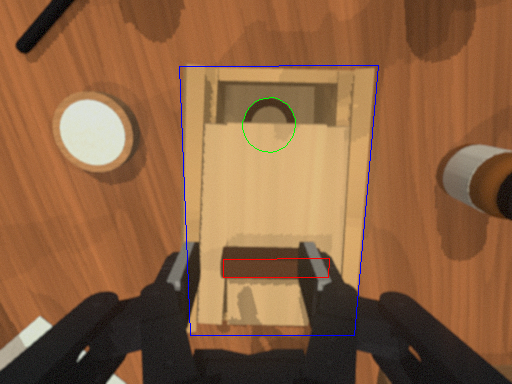

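The wrist view agrees with the model: the bar top is at rows 258–277 and the ring is at (270, 125). I'll go down on the +y side of the bar and push it open.

Request:
step_arm:
  motion: "-2 2.3 0 0 5; 0 0 4 0 5; 0 0 4 0 5; 0 0 2.7 0 5; 0 0 0 0 5"

```text
time_s: 4.68
position: [0.5388, -0.0685, 0.1222]
tcp_rot: [[0.204, 0.979, -0.005], [0.979, -0.204, 0.002], [0.001, -0.005, -1.0]]
contact_force: [-1.3, -0.6, -0.0]
grip_width: 0.587
finger_force: 0.0
```

Request:
step_arm:
  motion: "-1 0 0 0 5; -1 0 0 0 5; -1 0 0 0 5; -1 0 0 0 5; -1 0 0 0 5"

```text
time_s: 5.3
position: [0.5306, -0.12, 0.1246]
tcp_rot: [[0.206, 0.978, 0.0], [0.978, -0.206, 0.0], [0.0, 0.0, -1.0]]
contact_force: [0.6, 2.2, 1.9]
grip_width: 0.586
finger_force: 1.0
```

Request:
step_arm:
  motion: "-1 0 0 0 5; -1 0 0 0 5; -1 0 0 0 5; -0.5 0 0 0 5; 0 0 0 0 5"

```text
time_s: 5.92
position: [0.5231, -0.1541, 0.1241]
tcp_rot: [[0.207, 0.978, -0.001], [0.978, -0.207, -0.001], [-0.001, -0.0, -1.0]]
contact_force: [0.7, -0.4, 1.2]
grip_width: 0.587
finger_force: 0.0
```

Request:
step_arm:
  motion: "1 0 0 0 5; 0 0 -5 0 5; 2 0 -5 0 5; 6 0 0 0 5; 6 0 0 0 5"

```text
time_s: 6.55
position: [0.5548, -0.0048, 0.2253]
tcp_rot: [[0.207, 0.978, 0.002], [0.978, -0.207, -0.0], [-0.0, 0.002, -1.0]]
contact_force: [0.2, -0.6, -0.6]
grip_width: 0.586
finger_force: 0.0
```

Request:
step_arm:
  motion: "0 0 0 0 5; 0 0 0 0 5"

```text
time_s: 6.8
position: [0.554, -0.0065, 0.224]
tcp_rot: [[0.205, 0.979, -0.001], [0.979, -0.205, -0.001], [-0.001, -0.0, -1.0]]
contact_force: [-0.3, -0.3, -0.0]
grip_width: 0.586
finger_force: 0.0
```

```bash
cat >> h.py <<'E'
org=np.array([.5419,-.065]); a=np.radians(-11.8); X=np.array([np.cos(a),np.sin(a)]);Y=np.array([-X[1],X[0]])
W=lambda x,y,z: np.r_[org+x*X+y*Y,z]
B=lambda p: np.array([(np.array(p)[:2]-org)@X,(np.array(p)[:2]-org)@Y])
E
python3 - <<'E'
from h import *
o=robot.get_obs(); im,C=look('wrist'); print(o['position'],B(o['position']))
im=im[:,:,::-1].copy()
def poly(ps,col): cv2.polylines(im,[np.round(proj(C,ps)).astype(int)],True,col,1)
poly([W(-.045,-.12,.144),W(.045,-.12,.144),W(.045,-.102,.144),W(-.045,-.102,.144)],(0,0,255))
poly([W(-.04,.009,.116),W(.04,.009,.116)],(0,0,255))
poly([W(.03*np.cos(t),.062+.03*np.sin(t),.02) for t in np.linspace(0,6.28,30)],(0,255,0))
cv2.imwrite('pics/w2.png',im)
t='bauble_neck'
im,C=look('top')
g=cv2.resize(im[170:270,150:330],None,fx=4.4,fy=4.4,interpolation=cv2.INTER_CUBIC)
E
```

```text
[ 0.554  -0.0065  0.224 ] [-0.0001  0.0597]
```

View pics/w2.png

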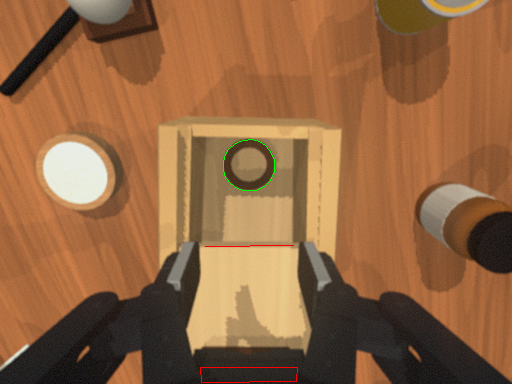

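The ring is fully uncovered, with the green circle on it at (249, 165). The lid's front edge is at row 245, which puts the plate at y ≈ -91 mm, as wanted. Next I'll go to the bauble.

Request:
step_arm:
  motion: "4 0.5 0 0 5; 5 0.6 0 0 5; 5 0.6 0 0 5; 5 0.6 0 0 5; 2.2 0.2 0 0 5"

```text
time_s: 7.52
position: [0.623, 0.1964, 0.2239]
tcp_rot: [[0.206, 0.979, -0.0], [0.979, -0.206, 0.0], [0.0, -0.0, -1.0]]
contact_force: [-0.6, -0.8, -0.2]
grip_width: 0.586
finger_force: 0.0
```

Request:
step_arm:
  motion: "0 0 0 0 5; 0 0 0 0 5"

```text
time_s: 7.78
position: [0.6225, 0.1938, 0.2241]
tcp_rot: [[0.208, 0.978, -0.0], [0.978, -0.208, -0.001], [-0.001, -0.0, -1.0]]
contact_force: [0.1, -0.3, 0.5]
grip_width: 0.585
finger_force: 0.0
```

```bash
python3 - <<'E'
from h import *
o=robot.get_obs(); im,C=look('wrist'); print(o['position'])
R=np.array(o['tcp_rot'])
for t in ['bauble_neck','bauble_center']: print([(x['centre'],x['conf']) for x in robot.spot_in('wrist',t)])
print(proj(C,[[.6345,.2545,.1044],[.6345,.2545,.0474]]))
print('d tool cm',R.T@(np.array([.6345,.2545,.1])-o['position'])*100)
im=im[:,:,::-1].copy()
for z,r in((.1044,.01),(.0474,.03)): cv2.polylines(im,[np.round(proj(C,[[.6345+r*np.cos(t),.2545+r*np.sin(t),z] for t in np.linspace(0,6.28,30)])).astype(int)],True,(0,0,255),1)
cv2.imwrite('pics/w3.png',im)
E
```

```text
[0.6225 0.1938 0.2241]
[([0.6328, 0.2557, 0.0698], 0.84)]
[([0.6374, 0.2578, 0.0708], 0.81)]
[[247.1916 116.9528]
 [247.4308 113.3245]]
d tool cm [ 6.1963 -0.0791 12.409 ]
```

View pics/w3.png

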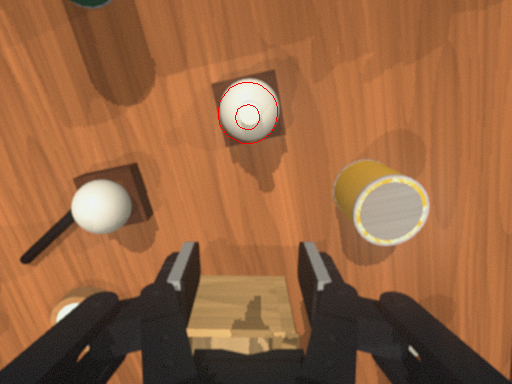

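The red circles match the necked bauble, with the neck top at (248, 116). The sphere centre is about 2 px farther up. I'll close in, with about 2 mm extra in tool x.

Request:
step_arm:
  motion: "3.2 0 0 0 5; 3.2 0 0 0 5; 0 0 4 0 5; 0 0 4 0 5; 0 0 3 0 5"

```text
time_s: 8.55
position: [0.6348, 0.2572, 0.1123]
tcp_rot: [[0.207, 0.978, -0.002], [0.978, -0.207, -0.001], [-0.001, -0.002, -1.0]]
contact_force: [-0.1, -0.1, 0.0]
grip_width: 0.587
finger_force: 0.0
```

Request:
step_arm:
  motion: "0 0 2 0 5; 0 0 1.7 0 5; 0 0 0 0 5; 0 0 0 0 5"

```text
time_s: 9.05
position: [0.6366, 0.2583, 0.0787]
tcp_rot: [[0.206, 0.979, 0.002], [0.979, -0.206, 0.0], [0.001, 0.002, -1.0]]
contact_force: [0.1, -0.7, 0.0]
grip_width: 0.585
finger_force: 0.0
```

Request:
step_arm:
  motion: "0 0 0 0 0; 0 0 0 0 0; 0 0 0 0 0; 0 0 0 0 0; 0 0 0 0 0"

```text
time_s: 9.68
position: [0.6363, 0.2583, 0.0782]
tcp_rot: [[0.206, 0.979, 0.002], [0.979, -0.206, 0.0], [0.001, 0.002, -1.0]]
contact_force: [0.4, 0.6, 5.9]
grip_width: 0.212
finger_force: 58.7
```

Request:
step_arm:
  motion: "0 0 -1 0 0; 0 0 -3 0 0; 0 0 -4 0 0; 0 0 -4 0 0; 0 0 -3 0 0"

```text
time_s: 10.3
position: [0.6354, 0.2582, 0.229]
tcp_rot: [[0.206, 0.979, 0.0], [0.979, -0.206, 0.0], [0.0, 0.0, -1.0]]
contact_force: [0.6, 0.3, -1.2]
grip_width: 0.214
finger_force: 58.7
```

Request:
step_arm:
  motion: "-2 -0.2 0 0 0; -4.5 -0.4 0 0 0; -5 -0.5 0 0 0; -5 -0.5 0 0 0; -5 -0.5 0 0 0"

```text
time_s: 10.92
position: [0.5694, 0.0508, 0.2268]
tcp_rot: [[0.206, 0.979, -0.002], [0.979, -0.206, 0.0], [-0.0, -0.002, -1.0]]
contact_force: [0.6, 0.6, -0.9]
grip_width: 0.215
finger_force: 58.7
```

Request:
step_arm:
  motion: "-4 -0.4 0 0 0; -1.9 -0.1 0 0 0; 0 0 0 0 0; 0 0 0 0 0"

```text
time_s: 11.42
position: [0.5539, -0.0034, 0.2272]
tcp_rot: [[0.205, 0.979, -0.0], [0.979, -0.205, 0.001], [0.001, -0.0, -1.0]]
contact_force: [0.0, 0.3, -1.2]
grip_width: 0.208
finger_force: 58.7
```

```bash
python3 - <<'E'
from h import *
o=robot.get_obs(); print(o['position'],B(o['position']),o['grip_width'],o['finger_force'])
im,C=look('wrist'); im=im[:,:,::-1].copy()
c=np.array(o['position'])-[0,0,.031]
for r in(.03,): cv2.polylines(im,[np.round(proj(C,[c+[r*np.cos(t),r*np.sin(t),0] for t in np.linspace(0,6.28,30)])).astype(int)],True,(0,0,255),1)
s,Cs=look('scene'); s=s[:,:,::-1].copy()
u,v=np.round(proj(Cs,c)[0]).astype(int); print(u,v)
s=s[max(0,v-60):v+60,u-80:u+80]; s=cv2.resize(s,None,fx=3.2,fy=3.2,interpolation=cv2.INTER_CUBIC)
im=im[100:]; 
cv2.imwrite('pics/w4.png',cv2.resize(np.hstack([cv2.resize(s,(512,384))[:284+100][:384],cv2.copyMakeBorder(im,100,0,0,0,0)]),(800,300)))
E
```

```text
[ 0.5539 -0.0034  0.2272] [-0.0008  0.0627] 0.20783947851344892 58.74944865703583
249 162
```

View pics/w4.png

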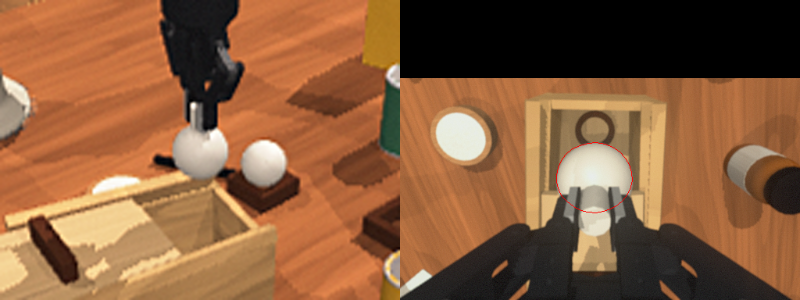

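The bauble hangs upright in the grip above the open end, with the sphere centred on the predicted circle. I'll lower it.

Request:
step_arm:
  motion: "0.0 0.1 4 0 0; 0 0 4 0 0; 0 0 3.5 0 0; 0 0 2 0 0; 0 0 1 0 0"

```text
time_s: 12.15
position: [0.554, -0.0037, 0.0809]
tcp_rot: [[0.205, 0.979, -0.002], [0.979, -0.205, 0.001], [0.0, -0.002, -1.0]]
contact_force: [0.0, 0.4, -1.4]
grip_width: 0.214
finger_force: 58.9
```

Request:
step_arm:
  motion: "0 0 0.3 0 0; 0 0 0.2 0 0; 0 0 0.2 0 0; 0 0 0 0 0"

```text
time_s: 12.65
position: [0.5549, -0.0049, 0.0757]
tcp_rot: [[0.206, 0.979, 0.001], [0.979, -0.206, -0.0], [-0.0, 0.001, -1.0]]
contact_force: [0.3, -0.4, -1.5]
grip_width: 0.211
finger_force: 58.9
```

Request:
step_arm:
  motion: "0 0 0.2 0 0; 0 0 0 0 0"

```text
time_s: 12.9
position: [0.5551, -0.0048, 0.0739]
tcp_rot: [[0.206, 0.979, 0.001], [0.979, -0.206, -0.0], [0.0, 0.001, -1.0]]
contact_force: [-0.5, 2.0, 3.0]
grip_width: 0.214
finger_force: 59.2
```

Request:
step_arm:
  motion: "0 0 0.1 0 0; 0 0 0.1 0 0; 0 0 0 0 0"

```text
time_s: 13.28
position: [0.5556, -0.0047, 0.0735]
tcp_rot: [[0.206, 0.979, 0.001], [0.979, -0.206, 0.0], [0.0, 0.001, -1.0]]
contact_force: [-3.9, 2.1, 13.5]
grip_width: 0.213
finger_force: 60.4
```

Request:
step_arm:
  motion: "0 -0.1 0 0 0; 0 -0.05 0 0 0; 0 0 0 0 0"

```text
time_s: 13.65
position: [0.555, -0.0046, 0.0735]
tcp_rot: [[0.206, 0.979, 0.004], [0.979, -0.206, -0.001], [0.0, 0.004, -1.0]]
contact_force: [-0.4, 2.3, 8.6]
grip_width: 0.212
finger_force: 59.9
```

Request:
step_arm:
  motion: "0.1 0 0 0 0; 0 0 0 0 0; 0 0 0 0 2.5; 0 0 0 0 4; 0 0 0 0 4"

```text
time_s: 14.28
position: [0.5531, -0.0035, 0.071]
tcp_rot: [[0.206, 0.979, -0.001], [0.979, -0.206, 0.0], [-0.0, -0.001, -1.0]]
contact_force: [0.3, 0.2, 0.2]
grip_width: 0.467
finger_force: 0.0
```

Request:
step_arm:
  motion: "0 0 0 0 4; 0 0 -1 0 4; 0 0 -2 0 4; 0 0 -3 0 4; 0 0 -4 0 4"

```text
time_s: 14.9
position: [0.5528, -0.0034, 0.1722]
tcp_rot: [[0.206, 0.979, -0.001], [0.979, -0.206, 0.0], [0.0, -0.001, -1.0]]
contact_force: [0.9, -0.4, 0.1]
grip_width: 0.47
finger_force: 0.0
```

Request:
step_arm:
  motion: "0 0 -5 0 4; -2 0 0 0 4; -4 0 0 0 4; 0 0 0 0 4; 0 0 0 0 4"

```text
time_s: 15.52
position: [0.5406, -0.0622, 0.2208]
tcp_rot: [[0.207, 0.978, -0.001], [0.978, -0.207, 0.001], [0.001, -0.001, -1.0]]
contact_force: [0.3, 0.0, 0.1]
grip_width: 0.468
finger_force: 0.0
```

```bash
python3 - <<'E'
from h import *
o=robot.get_obs(); print(o['position'],B(o['position']),o['grip_width'])
im,C=look('wrist'); im=im[:,:,::-1].copy()
for z,r in((.098,.01),(.041,.03)):
    c=W(0,.062,z); cv2.polylines(im,[np.round(proj(C,[c+[r*np.cos(t),r*np.sin(t),0] for t in np.linspace(0,6.28,30)])).astype(int)],True,(0,0,255),1)
cv2.polylines(im,[np.round(proj(C,[W(-.04,.009,.116),W(.04,.009,.116)])).astype(int)],True,(0,255,0),1)
cv2.imwrite('pics/w5.png',im)
E
```

```text
[ 0.5406 -0.0622  0.2208] [-0.0018  0.0025] 0.4678547956265019
```

View pics/w5.png

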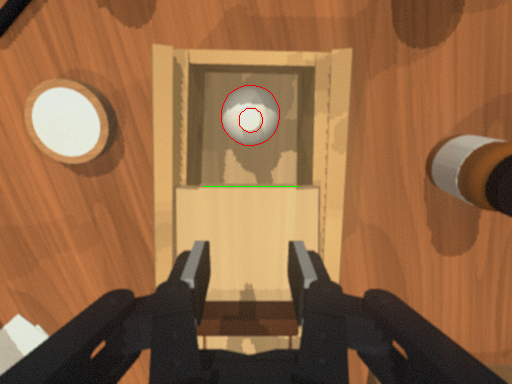

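The bauble stands upright in the ring: the neck top is inside the small circle at (250, 120) and the sphere inside the large one. The lid hasn't moved. Now I'll go behind the bar and close it.

Request:
step_arm:
  motion: "-5 0.2 0 0 5; -5 0 0 0 5; -5.4 0 0 0 5; 0 0 0 0 5; 0 0 4 0 5"

```text
time_s: 16.2
position: [0.5138, -0.2142, 0.1842]
tcp_rot: [[0.206, 0.979, 0.007], [0.979, -0.206, -0.004], [-0.002, 0.007, -1.0]]
contact_force: [0.7, 0.0, -0.4]
grip_width: 0.587
finger_force: 0.0
```

Request:
step_arm:
  motion: "0 0 4 0 5; 0 0 1.7 0 5; 0 0 0 0 5; 1 0 0 0 5; 1 0 0 0 5"

```text
time_s: 16.82
position: [0.5166, -0.1936, 0.1261]
tcp_rot: [[0.206, 0.979, 0.003], [0.979, -0.206, -0.002], [-0.001, 0.003, -1.0]]
contact_force: [0.1, -3.1, 0.7]
grip_width: 0.584
finger_force: 0.5
```

Request:
step_arm:
  motion: "1 0 0 0 5; 1 0 0 0 5; 1 0 0 0 5; 1 0 0 0 5; 1 0 0 0 5"

```text
time_s: 17.45
position: [0.5262, -0.1446, 0.1245]
tcp_rot: [[0.206, 0.978, 0.001], [0.978, -0.206, -0.001], [-0.001, 0.001, -1.0]]
contact_force: [1.0, -3.1, 0.6]
grip_width: 0.585
finger_force: 1.6
```

Request:
step_arm:
  motion: "1 0 0 0 5; 1 0 0 0 5; 0.5 0 0 0 5; 0 0 0 0 5"

```text
time_s: 17.95
position: [0.5306, -0.1194, 0.1241]
tcp_rot: [[0.205, 0.979, -0.001], [0.979, -0.205, 0.001], [0.001, -0.001, -1.0]]
contact_force: [0.1, -0.6, 0.6]
grip_width: 0.586
finger_force: 0.3
```

Request:
step_arm:
  motion: "0.4 0 0 0 5; 0.4 0 0 0 5; 0.3 0 0 0 5; 0 0 0 0 5"

```text
time_s: 18.45
position: [0.5329, -0.109, 0.1241]
tcp_rot: [[0.206, 0.979, -0.001], [0.979, -0.206, 0.001], [0.001, -0.001, -1.0]]
contact_force: [0.0, -1.0, -0.1]
grip_width: 0.586
finger_force: 0.5
```

Request:
step_arm:
  motion: "0.2 0 0 0 5; 0.2 0 0 0 5; 0 0 0 0 5"

```text
time_s: 18.82
position: [0.5338, -0.1053, 0.1242]
tcp_rot: [[0.206, 0.979, -0.0], [0.979, -0.206, 0.001], [0.0, -0.001, -1.0]]
contact_force: [0.4, -0.7, -0.8]
grip_width: 0.587
finger_force: 0.4
```

Request:
step_arm:
  motion: "0.2 0 0 0 5; 0.1 0 0 0 5; 0 0 0 0 5"

```text
time_s: 19.2
position: [0.534, -0.1046, 0.1242]
tcp_rot: [[0.206, 0.978, -0.001], [0.978, -0.206, -0.004], [-0.004, -0.001, -1.0]]
contact_force: [-0.9, -8.8, -0.3]
grip_width: 0.585
finger_force: 4.6
```

Request:
step_arm:
  motion: "0.2 0 0 0 5; 0 0 0 0 5"

```text
time_s: 19.45
position: [0.534, -0.1045, 0.1242]
tcp_rot: [[0.207, 0.978, -0.002], [0.978, -0.207, -0.007], [-0.007, -0.001, -1.0]]
contact_force: [-3.5, -15.2, -1.8]
grip_width: 0.587
finger_force: 8.0
```

The lid has met the rails at y ≈ 0. Now I'll push firmly.

Request:
step_arm:
  motion: "0.2 0 0 0 5; 0.2 0 0 0 5; 0 0 0 0 5"

```text
time_s: 19.82
position: [0.5341, -0.1043, 0.1244]
tcp_rot: [[0.208, 0.978, -0.004], [0.978, -0.208, -0.013], [-0.014, -0.001, -1.0]]
contact_force: [-8.5, -28.3, -2.1]
grip_width: 0.586
finger_force: 14.8
```

Request:
step_arm:
  motion: "0.1 0 0 0 5; 0 0 0 0 5; 0 0 0 0 5"

```text
time_s: 20.2
position: [0.5341, -0.1043, 0.1244]
tcp_rot: [[0.208, 0.978, -0.004], [0.978, -0.208, -0.015], [-0.015, -0.001, -1.0]]
contact_force: [-9.0, -31.0, -2.5]
grip_width: 0.582
finger_force: 16.4
```

Request:
step_arm:
  motion: "-0.6 0 0 0 5; -1 0 0 0 5; -1 0 0 0 5; 0 0 -4 0 5; 0 0 -5 0 5"

```text
time_s: 20.82
position: [0.5295, -0.1208, 0.214]
tcp_rot: [[0.206, 0.979, -0.003], [0.979, -0.206, 0.002], [0.001, -0.004, -1.0]]
contact_force: [0.4, 0.2, 0.4]
grip_width: 0.585
finger_force: 0.0
```

Request:
step_arm:
  motion: "-3 0 -4 0 5; -5 0 0 0 5; -5 0 0 0 5; 0 0 0 0 5; 0 0 0 0 5"

```text
time_s: 21.45
position: [0.5038, -0.248, 0.254]
tcp_rot: [[0.206, 0.979, -0.0], [0.979, -0.206, 0.001], [0.001, -0.0, -1.0]]
contact_force: [0.1, -0.4, 0.5]
grip_width: 0.589
finger_force: 0.0
```

```bash
python3 - <<'E'
from h import *
o=robot.get_obs(); print(o['position'],B(o['position']),o['contact_force'])
im,C=look('wrist'); im=im[:,:,::-1].copy()
def poly(ps,col): cv2.polylines(im,[np.round(proj(C,ps)).astype(int)],True,col,1)
poly([W(-.045,-.03,.144),W(.045,-.03,.144),W(.045,-.012,.144),W(-.045,-.012,.144)],(0,0,255))
poly([W(-.05,.1,.116),W(.05,.1,.116)],(0,255,0))
s,_=look('scene'); s=cv2.resize(s[100:292,110:366],(512,384),interpolation=cv2.INTER_CUBIC)[:,:,::-1]
cv2.imwrite('pics/w6.png',cv2.resize(np.hstack([im,s]),(800,300)))
E
```

```text
[ 0.5038 -0.248   0.254 ] [ 0.0001 -0.1869] [ 0.0741 -0.4102  0.5457]
```

View pics/w6.png

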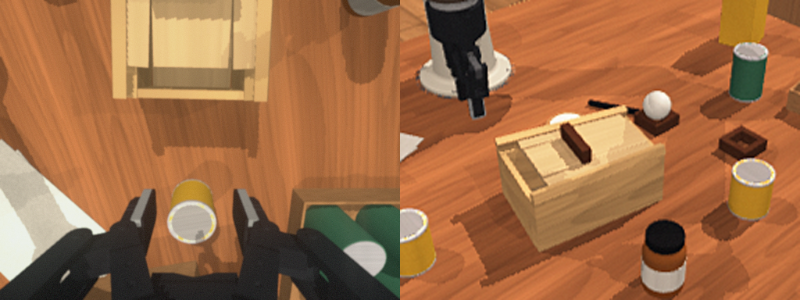

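The lid is closed with its front edge at the +y wall. The bauble's stand is empty, and the ball, cans and jar are undisturbed. The gripper is clear, so I'll hand it in.

```bash
python3 -c "
from workcell import robot
print(robot.close_job())"
```

```text
the job is handed in; nothing more can be done
None
```

The bauble stands upright, neck up, in the ring, the lid was pushed home with about 32 N and stayed closed on release, and the job was handed in at about 21.5 s with everything else left in place.

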